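Hasp and pin on the desk strongbox

ROBOT

A 6-joint arm with a two-finger parallel gripper is mounted at the origin on the work surface. World frame = base frame: x ahead of the robot, y to its left, z up, the work surface at z = 0. Lengths are in mm, angles in rad, forces in N, time in s.
With the tool pointing down it reaches from about 400 to 925 mm from the base axis. Payload 12.5 kg.
Tool frame: the origin (TCP) lies at the very end of the fingers, on their centre line; the grasp point (between the pads) lies 19 mm behind it; z points along the fingers, y is the line along which they close (so a half turn about z gives the same grasp; the last joint's range is limited). The gripper opens to 95 mm and grips with 3 to 60 N. Pads are 20 mm wide; open, the fingers measure 119 mm over their backs; the gripper's body (75 mm by 180 mm) begins 59 mm behind the grasp point.
Start: joints at [-1.318, 0.491, 1.559, -0, 1.092, -0.106], TCP at [219.493, -585.209, 214.661] pointing down, gripper open.
Joint ranges: [-3.1, 3.1], [-0.84, 2.19], [0.05, 2.79], [-1.13, 4.28], [0.06, 2.93], [-2.69, 2.69]. Speed limits (rad/s): [2.22, 2.22, 2.79, 3.14, 3.14, 3.14].

INTERFACE

Orientations are given as [roll, pitch, yaw] about the fixed x, y, z axes, in that order (R = Rz(yaw) Ry(pitch) Rx(roll)).
In Python, from cell import env gives the robot as it stands.
- The arm moves only by the tool move_tool, called after "Call:" by a JSON object that holds its "op" and its "data". Schema: {"type":"object","properties":{"offsets":{"type":"object","properties":{"ticks":{"type":"array","items":{"type":"array","items":{"type":"number"},"minItems":5,"maxItems":5},"minItems":1,"maxItems":5}},"additionalProperties":false,"required":["ticks"]},"only":{"type":"string"},"quiet":{"type":"boolean"},"lines":{"type":"string"}},"required":["offsets"],"additionalProperties":false}. offsets is an object whose key "ticks" holds a list of rows, 1 to 5 of them, each of 5 numbers: dx, dy, dz in units of 25 mm, then a turn about the tool's z in units of 0.2 rad, then the opening from 0.0 (shut) to 1.0 (fully open); each row is the pose to reach, as a shift and turn from the pose commanded when the call began, along the tool's axes at that moment; what a row does not reach only later rows make up. A row lasts 1/12 s, in which the tool goes at most 41.7 mm and 0.125 rad, less where a joint would pass 70% of its speed; a pose out of reach is approached as far as the arm can. The fingers move at their own pace and stop on an object; the grip force is fixed at half the most. Time passes only in rows, so rows that do not move let the fingers close. The tool returns the time, the measured TCP pose, the force, the opening and the grip force at its end. only (a regular expression) keeps the lines of the reply that match it, lines (a string "A,B") keeps lines A to B, and quiet returns only ok. Input that does not fit is refused with a message, and nothing moves.
- env.state(): the state, without advancing time (a new reading comes with each control period).
- env.read_camera(name): name is "scene" or "top" or "wrist"; returns (picture, depth): 420x560x3 uint8, red, green, blue; 420x560 float32, mm along the optical axis (not along the pixel's ray), 0 where there is no reading.
- env.camera_info(name): a dict with "vertical_fov" (degrees; the focal length in pixels is half the picture's height over the tangent of half this angle, whatever the lens; pixels are square), "cx", "cy" (the principal point, pixels), "dist_coeffs" ([k1, k2, p1, p2, k3] as OpenCV has them; the pictures are not rectified), "origin" and "attitude" of the camera in the world. Camera axes: x right, y down, z forward; pixel columns grow to the right and rows downward; lengths in mm; the calibration is good to about 2 mm. A picture is of the moment at which its call begins: read the wrist's pose just before it. camera_info takes no time and is no camera call; for the wrist camera it gives the pose at the moment of the call.
- env.job_done(): hands the job in; it is judged then, once.
The state is a dict: "t": time; "joints": joint angles; "qvel": joint speeds; "tau": joint torques, N m; "eef_pos": TCP position; "tcp_rot": TCP orientation; "ft_force": force on the tool from outside, world axes, zero at the start; "moment": the same for the moment, N m; "opening": opening from 0.0 (shut) to 1.0 (fully open); "grip_force": force on a finger pad.
Only numpy, scipy, OpenCV 4.12 (cv2) and the standard library are available. Lean on these libraries where they do the work, as an engineer would, in place of code of your own. Each camera call takes 0.05 s, during which the arm holds its last target. There are 200 camera calls.

TASK

Secure the strongbox: swing its hasp over the staple until it lies flat against the box front, then take the red-handled retaining pin from the desk organiser and drop it down through the hole in the staple, in front of the hasp, until its collar rests on the staple, and let go. The staple is clamped somewhat left or right of the middle, so feel for the hole. Leave the other things on the desk, in the organiser and on the box where they are.

Things in the scene. Friction and masses are not known exactly. Their poses are not given: they have to be found in the camera images.
- strongbox: Blue steel box with a grey lid (shut), fixed to the desk, 180 (x) x 220 (y) x 110 mm high. Origin: centre of its underside; its front, with hasp and staple, faces its own -x (about towards the robot), at x = -90 mm; lid top at z = 110
- staple_middle (a point): Mark in the box frame at x = -124, y = 0, z = 65 mm. The brass staple is a level tongue 24 mm wide (y), x = -90 to -136, z = 59 to 65 (top), with an upright 11 mm through hole centred at x = -124. It is clamped sideways so that the hole lies anywhere from y = -6 to +6 mm of this mark; where is not reported (feel or look for it). Ordinary pushing does not shift it
- hasp (a joint): Angle of the steel hasp, rad: 0 = closed, flat on the box front with the staple standing out through its slot; pi/2 = level, sticking out to the box's -x; pi = straight up; 4.1 = leaning back over the lid (stop). Starts at 2.5 to 3.9. The hinge is stiff (0.08 N m): the hasp stays where it is left and must be pushed the whole way, then pressed flat on the front
- hasp_hinge (a point): Point on the hasp's hinge axis, middle of the strap; in the box frame at x = -94.5, y = 0, z = 112 mm; axes as the box, hinge axis along y. Knuckles 10 mm in diameter; the strap's outer face is flush with their outside, 5 mm in front of the axis when closed
- hasp_end (a point): Middle of the free end of the hasp. The strap is 82 mm long from the hinge axis, 60 mm wide and 4 mm thick; its slot (39 mm wide) runs from 36 to 71 mm from the hinge, with plain plate above and below it, so it can be pressed flat by its upper part, above the staple
- pin: Loose retaining pin, 60 g, standing upright in a well of the organiser. Origin: centre of the shank's lower end; own z up along it. Steel shank 8 mm in diameter (6 mm over the lowest 2 mm), z = 0 to 45; collar 24 mm in diameter, z = 45 to 50; round red handle 16 mm in diameter, z = 50 to 92. Home in the staple its origin stands at z = 20 mm in the box frame
- organiser: Fixed wooden block 70 (x) x 160 (y) x 55 mm high on the desk, origin centre of the underside, with three wells 14 mm wide and 50 mm deep in its top at y = -52, 0 and 52 mm. The pin, marker and highlighter stand in them in any order; the pin's collar rests on the top face
- marker: Bystander: green pen with black cap, 12 mm in diameter, 105 mm long, in a well of the organiser, top 110 mm above the desk; origin at its lower end
- highlighter: Bystander: yellow pen with black cap, same size, in a well of the organiser; origin at its lower end
- tin: Bystander: round aluminium tin, 48 mm in diameter, 32 mm high, on the rear half of the box lid; origin centre of its underside
- mug: Bystander: white mug, 84 mm wide, 75 mm high, at the right of the desk; origin centre of its underside
- glasses: Bystander: folded spectacles, 50 x 130 mm, 12 mm high, at the left of the desk; origin centre of the underside
- phone: Bystander: black phone, 148 x 72 x 9 mm, lying flat just in front of the robot; origin centre of its underside
- mouse: Bystander: grey computer mouse, 100 x 58 x 30 mm, at the right, beside the robot; origin centre of its underside

How it is judged (in metres and radians):
On the way, in this order (a step that is already met when the one before it is completed fails the run):
1. the hasp is swung over the staple and lies flat on the box front, the pin not yet in (value of joint hasp below 0.07 rad and (z of pin in the frame of strongbox above 0.05 m or horizontal distance between pin and strongbox above 0.15 m)), for 0.2 s.
2. the pin is down through the staple, its collar on it (z of pin in the frame of strongbox between 0.014 and 0.024 m and x of pin in the frame of strongbox between -0.129 and -0.119 m and y of pin in the frame of strongbox between -0.011 and 0.011 m), for 0.2 s.
At the end, for the whole second after the job is handed in: The hasp lies flat on the box front (angle under 0.09 rad) and the pin stands at rest, upright within 0.15 rad, through the hole of the staple with its collar on the staple (pin origin 14 to 24 mm above the box's underside, x within 5 mm of -124 mm and y within 11 mm of the middle in the box frame) (all of step 2 and value of joint hasp below 0.09 rad and angle between pin's own z axis and vertical below 0.15 rad and linear speed of pin below 0.02 m/s); the robot touches nothing.
It fails at once if another thing on the desk, in the organiser or on the box is moved by more than 25 mm (distance of any of marker, highlighter, tin, mug, glasses, phone, mouse from where it was at the start of the episode above 0.025 m).
It also fails if it takes over 64 s, if anything falls off the work surface, if the arm or the gripper's body presses on something with over 40 N, if the wrist force passes 120 N, or if a joint passes its speed limit or range.

## Working session

There is one attempt and no reset: what is moved stays moved. The work goes in short steps, Python scripts to look and compute and a tool call to move; the robot and the scene stay as the last step left them, time stands still between calls to the robot, and variables do not carry over. Pictures are saved under pics/ and viewed, at most 10 in all, crops included, and the job is handed in when it is done.

```bash
ls; mkdir -p pics; python3 - <<'E'
from cell import env
import cv2,numpy as np
for n in("scene","top"):
    p,d=env.read_camera(n); cv2.imwrite(f"pics/{n}0.png",p[:,:,::-1]); np.save(n+"_d.npy",d); np.save(n+"_p.npy",p)
    print(n,env.camera_info(n))
print(env.state())
E
```

```text
cell.py
pics
scene {'vertical_fov': 42.00599884805424, 'cx': 283.6030854422215, 'cy': 211.40061712245222, 'dist_coeffs': array([-0.08387326,  0.        ,  0.        ,  0.        ,  0.        ]), 'origin': array([1153.90013912,  845.15409286,  983.20182636]), 'attitude': array([-2.26112832,  0.0083786 ,  2.4658945 ])}
top {'vertical_fov': 53.24709787663291, 'cx': 278.4280599871638, 'cy': 203.1243587643885, 'dist_coeffs': array([-0.12950672,  0.        ,  0.        ,  0.        ,  0.        ]), 'origin': array([ 414.59102168,   -7.63377627, 1126.74829314]), 'attitude': array([-3.06176169, -0.01720016, -1.57021825])}
{'t': 0.1, 'joints': array([-1.31759610e+00,  4.91490543e-01,  1.55941307e+00,  1.77950925e-05,
        1.09168794e+00, -1.05596467e-01]), 'qvel': array([-0.00072351,  0.0002713 , -0.00313383,  0.00106032, -0.00024628,
       -0.00238381]), 'tau': array([ 2.93574718e-03, -6.13618898e+01, -2.58606023e+01,  6.94063562e-02,
        4.70030901e-02, -7.43712121e-05]), 'eef_pos': array([ 219.43847808, -584.97222769,  214.1171513 ]), 'tcp_rot': array([-3.14060098e+00, -1.20979810e-04,  3.58788419e-01]), 'ft_force': array([-0.49552885, -0.16067666, -0.19590241]), 'moment': array([-0.01327824, -0.01134225,  0.00203148]), 'grip_force': 0.0, 'opening': 1.0035922080508997}
```

View pics/scene0.png

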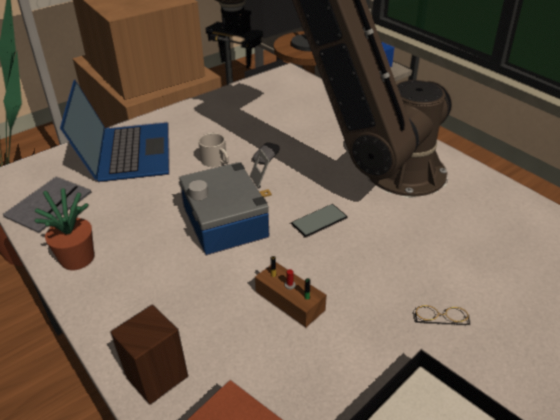

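View pics/top0.png

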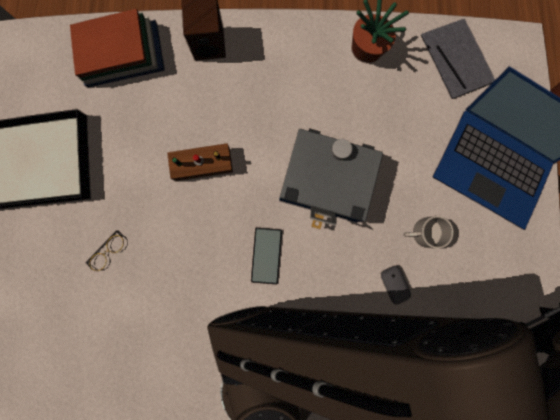

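The scene view shows the box (around 225,205), the hasp raised (265,160), the staple (265,193) and the organiser with the red pin in the middle well (290,277). In the top view the lid is at about (335,177), the staple at (320,220) and the pin at (198,160).

```bash
cat > h.py <<'E'
import numpy as np,cv2
from cell import env
from scipy.spatial.transform import Rotation as Ro
def cal(i):
    f=210/np.tan(np.radians(i['vertical_fov'])/2)
    K=np.array([[f,0,i['cx']],[0,f,i['cy']],[0,0,1.]])
    return K,np.array(i['dist_coeffs']),Ro.from_euler('xyz',i['attitude']).as_matrix(),np.array(i['origin'])
def rays(i,px):
    K,D,R,o=cal(i); u=cv2.undistortPoints(np.array(px,float).reshape(-1,1,2),K,D).reshape(-1,2)
    return np.c_[u,np.ones(len(u))]@R.T,o
def onplane(i,px,z):
    r,o=rays(i,px); return o+r*((z-o[2])/r[:,2])[:,None]
def cloud(i,d):
    v,u=np.indices(d.shape); r,o=rays(i,np.c_[u.ravel(),v.ravel()])
    P=o+r*d.ravel()[:,None]; P[d.ravel()<=0]=np.nan; return P.reshape(*d.shape,3)
def proj(i,P):
    K,D,R,o=cal(i); return cv2.projectPoints((np.array(P,float).reshape(-1,3)-o)@R,np.zeros(3),np.zeros(3),K,D)[0].reshape(-1,2)
E
cat > a.py <<'E'
from h import *
i=env.camera_info("top");p=np.load("top_p.npy");P=cloud(i,np.load("top_d.npy"))
j=env.camera_info("scene");sp=np.load("scene_p.npy");S=cloud(j,np.load("scene_d.npy"))
def rect(P,mask):
    m=cv2.morphologyEx(mask.astype(np.uint8),cv2.MORPH_OPEN,np.ones((3,3)))
    n,l,st,c=cv2.connectedComponentsWithStats(m); k=1+np.argmax(st[1:,4]); q=P[l==k][:,:2].astype(np.float32)
    return cv2.minAreaRect(q),l==k
z=P[...,2]; U=np.indices(z.shape)
print("desk z",np.nanmedian(P[230:300,150:230,2]),np.nanmedian(S[330:350,200:240,2]) )
roi=lambda r0,r1,c0,c1:(U[0]>=r0)&(U[0]<r1)&(U[1]>=c0)&(U[1]<c1)
r,m=rect(P,roi(115,235,265,400)&(abs(z-110)<6)); print("lid",r,np.nanmedian(z[m]))
r,m=rect(P,roi(130,190,150,250)&(abs(z-55)<6)); print("org",r,np.nanmedian(z[m]))
R,G,B=[p[...,k].astype(int) for k in range(3)]
m=roi(140,185,165,235)&(R>110)&(G<60); print("red top",m.sum(),np.nanmedian(P[m],0),np.c_[U[1][m],U[0][m]].mean(0))
R,G,B=[sp[...,k].astype(int) for k in range(3)]
U=np.indices(R.shape)
m=roi(255,300,270,310)&(R>130)&(G<70); print("red scene",m.sum(),np.nanmedian(S[m],0),np.nanmax(S[m],0))
for n,c in(("top",cv2.resize(p[190:250,280:390],None,fx=7,fy=7,interpolation=2)),("scene",cv2.resize(sp[130:230,200:310],None,fx=5,fy=5,interpolation=2))):
    cv2.imwrite(f"pics/{n}_c.png",c[:,:,::-1])
E
python3 a.py
```

```text
desk z 2.1019483253205635 0.19918276977711002
lid ((570.8250732421875, -156.9268035888672), (219.31488037109375, 187.51791381835938), 74.30059051513672) 111.87612804205759
org ((610.530517578125, 181.29566955566406), (71.77266693115234, 160.39923095703125), 8.390789985656738) 57.06239092592921
red top 25 [611.12353719 182.86013748 103.63923186] [194.6  157.04]
red scene 14 [611.7284881  180.99961289 101.82663997] [616.27606231 184.78302772 104.70613171]
```

View pics/scene_c.png

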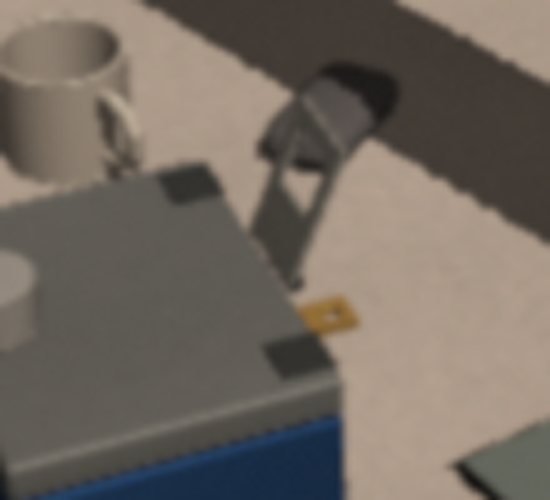

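The crop shows the hasp about upright (280,180 in the crop), the mouse behind it and the brass staple with its hole at crop (333,316), which is scene pixel (266.6,193.2).

```bash
cat > b.py <<'E'
from a import *
yaw=np.radians(-15.7); c,s=np.cos(yaw),np.sin(yaw); Rb=np.array([[c,-s],[s,c]])
print("hole scene",onplane(j,[[266.6,193.2]],65))
for nm,pp,i_,ro in(("top",p,i,(200,240,300,345)),("scene",sp,j,(180,210,255,280))):
    R,G,B=[pp[...,k].astype(int) for k in range(3)]
    m=roi(*ro)&(R-B>60)
    w=onplane(i_,np.c_[U[1][m],U[0][m]],65)[:,:2]; print(nm,"brass",m.sum(),w.mean(0))
    b0=np.array([574.4,-157.9]); b=(w-b0)@Rb; print(" boxframe",b.min(0),b.max(0),b.mean(0))
# lid extents (top+scene), box frame
for nm,C in(("top",P),("scene",S)):
    b=(C[...,:2]-np.array([574.4,-157.9]))@Rb; zz=C[...,2]
    m=(abs(zz-111)<4)&(abs(b[...,0])<115)&(abs(b[...,1])<125)
    for y in(-80,-40,40,80):
        q=b[m&(abs(b[...,1]-y)<8)]; print(nm,"y",y,np.percentile(q[:,0],[1,99]).round(1))
    for x in(-60,0,60):
        q=b[m&(abs(b[...,0]-x)<8)]; print(nm,"x",x,np.percentile(q[:,1],[1,99]).round(1))
    m=(zz>118)&(zz<205)&(abs(b[...,0]+95)<60)&(abs(b[...,1])<40)
    q=np.c_[b[m],zz[m]]; print("hasp",len(q),q.min(0),q.max(0)); 
    A=q[:,[0,2]]-[-94.5,112]; t=np.arctan2(-A[:,0],-A[:,1])%(2*np.pi); print("angle",np.median(t[np.hypot(*A.T)>30]))
E
python3 b.py|tail -22
```

```text
top brass 76 [ 453.1724874  -124.56471198]
 boxframe [-141.70118228  -12.34911026] [-107.44334539   11.76969825] [-125.72526962   -0.71261233]
scene brass 59 [ 452.2855244  -122.92594108]
 boxframe [-140.46858701  -13.30221341] [-113.61715401   15.24745539] [-127.02259372    0.62500631]
top y -80 [-94.8  87.7]
top y -40 [-95.6  81.1]
top y 40 [-94.7  81.5]
top y 80 [-95.   87.9]
top x -60 [-106.6  106.7]
top x 0 [-106.9  106.2]
top x 60 [-107.8  107.9]
hasp 277 [-132.77754135  -31.0025821   118.33241411] [-77.32880833  29.36372808 194.50924658]
angle 2.720864648608719
scene y -80 [-93.3  90.9]
scene y -40 [-91.2  84.6]
scene y 40 [-91.   83.6]
scene y 80 [-92.   91.1]
scene x -60 [-107.1  105.6]
scene x 0 [-106.1  108.3]
scene x 60 [-104.3  108.2]
hasp 292 [-131.3086196   -35.91932358  118.47910479] [-95.00070751  33.44866232 190.13519505]
angle 2.7352844645748333
```

```bash
cat >> h.py <<'E'
b0=np.array([572.,-157.3]); YAW=np.radians(-15.7)
Rb=np.array([[np.cos(YAW),-np.sin(YAW)],[np.sin(YAW),np.cos(YAW)]])
def b2w(x,y,z): return np.r_[b0+Rb@[x,y],z]
def to(g,yaw=YAW):
    s=env.state(); R=Ro.from_euler('xyz',s['tcp_rot']).as_matrix()
    d=R.T@(np.array(g)-s['eef_pos']); t=(s['tcp_rot'][2]-yaw+np.pi)%(2*np.pi)-np.pi
    print("t",round(s['t'],2),"eef",s['eef_pos'].round(1),"rot",s['tcp_rot'].round(3),"d",d.round(1),"turn",round(t,3),"F",s['ft_force'].round(1))
def box(): 
    s=env.state(); print("box frame",(Rb.T@(s['eef_pos'][:2]-b0)).round(1),s['eef_pos'][2].round(1),"F",np.r_[Rb.T@s['ft_force'][:2],s['ft_force'][2]].round(1),'yaw',s['tcp_rot'][2].round(3),'t',round(s['t'],2))
E
python3 -c "
from h import *
to(b2w(-58,0,240)); print(env.camera_info('wrist'))"
```

```text
t 0.1 eef [ 219.4 -585.   214.1] rot [-3.141 -0.     0.359] d [ 433.5 -311.   -25.5] turn 0.633 F [-0.5 -0.2 -0.2]
{'vertical_fov': 68.57009937512171, 'cx': 273.93197199275875, 'cy': 210.11875328244503, 'dist_coeffs': array([0.01458881, 0.        , 0.        , 0.        , 0.        ]), 'origin': array([ 292.83523672, -557.88109958,  384.85239362]), 'attitude': array([ 2.85448711e+00,  1.61953200e-03, -1.21338324e+00])}
```
Distance 534 -> 13 rows. Go: raise first a little bundled. I'll do in 3 calls; rows as clipped. After first call with turn, axes change. Put turn in later? Row pose includes turn; do translations in first two calls without turn, then turn.

Units first: shifts go in units of 25 mm and turns go in units of 0.2 rad. So 158 mm is 6.32, 125 mm is 5.

Call:
{"op": "move_tool", "data": {"offsets": {"ticks": [[1.2,-0.8,-1.04,0,1],[2.4,-1.68,-1.04,0,0.8],[3.68,-2.6,-1.04,0,0.6],[5,-3.6,-1.04,0,0.42],[6.32,-4.52,-1.04,0,0.42]]}}}

```text
t: 0.52
eef_pos: [328.2, -422.0, 240.5]
tcp_rot: [-3.141, 0.0, 0.358]
ft_force: [1.0, -0.6, -0.1]
opening: 0.773
grip_force: 0.0
```

Call:
{"op": "move_tool", "data": {"offsets": {"ticks": [[1.32,-0.96,0,0.5,0.42],[2.64,-1.92,0,1,0.42],[3.96,-2.84,0,1.5,0.42],[5.2,-3.76,0,2,0.42],[6.44,-4.64,0,2.5,0.42]]}}}

```text
t: 0.93
eef_pos: [438.4, -256.8, 240.6]
tcp_rot: [-3.142, 0.0, -0.146]
ft_force: [0.9, -0.7, 0.2]
opening: 0.444
grip_force: 0.0
```

```bash
python3 -c "
from h import *
to(b2w(-58,0,240))"
```

```text
t 0.93 eef [ 438.4 -256.8  240.6] rot [-3.142  0.    -0.146] d [  60.2 -125.3    0.6] turn 0.128 F [ 0.9 -0.7  0.2]
```

To row units: -125 mm is -5, -105 mm is -4.2, 0.128 rad is 0.64.

Call:
{"op": "move_tool", "data": {"offsets": {"ticks": [[0.68,-1.4,0,0.5,0.42],[1.36,-2.8,0,0.64,0.42],[2.04,-4.2,0,0.64,0.42],[2.4,-5,0,0.64,0.42],[2.4,-5,0,0.64,0.42]]}}}

```text
t: 1.35
eef_pos: [516.3, -140.2, 240.3]
tcp_rot: [-3.141, 0.0, -0.266]
ft_force: [-0.1, -0.1, 0.3]
opening: 0.423
grip_force: 0.0
```

```bash
python3 -c "
from h import *
box(); to(b2w(-58,0,140))
i=env.camera_info('wrist'); print(i['origin'],i['attitude']); p,d=env.read_camera('wrist'); cv2.imwrite('pics/w1.png',p[:,:,::-1]); np.save('w1.npy',d)"
```

```text
box frame [-58.3   1.4] 240.3 F [-0.1 -0.1  0.3] yaw -0.266 t 1.35
t 1.35 eef [ 516.3 -140.2  240.3] rot [-3.141  0.    -0.266] d [  0.3   1.5 100.3] turn 0.008 F [-0.1 -0.1  0.3]
[ 591.96418446 -162.05067195  411.0154924 ] [ 2.85389201e+00  7.67978846e-04 -1.83771006e+00]
```

View pics/w1.png

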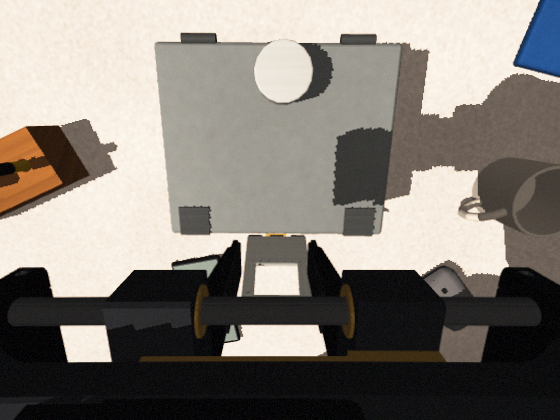

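The wrist picture shows the lid (corners about 156,43 / 400,42 / 382,233 / 175,235), the tin (284,70) and the hasp (275,260) ahead of the fingers. I'll refine the box pose from the lid outline.

```bash
python3 -c "
from h import *
i=env.camera_info('wrist')
w=onplane(i,[[156,43],[400,42],[382,233],[175,235]],110)
print(((w[:,:2]-b0)@Rb).round(1)); print(w[:,:2].mean(0)); 
for a,b in((1,0),(2,3)): e=w[b]-w[a]; print(np.degrees(np.arctan2(e[1],e[0]))-90)
e=onplane(i,[[284,70]],142); print((e[:,:2]-b0)@Rb)
P=cloud(i,np.load('w1.npy')); print('z lid',np.nanmedian(P[90:180,200:320,2]))
"
```

```text
[[  82.4  102.6]
 [  84.6 -110.3]
 [ -93.1 -113.9]
 [ -96.8  101.5]]
[ 565.10225658 -160.5905361 ]
-15.116489063441776
-14.714137004076576
[[57.40992413 -8.61950991]]
z lid 110.6431273010794
```

Call:
{"op": "move_tool", "data": {"offsets": {"ticks": [[0,0.04,1.32,0.04,0.42],[0,0.06,2.64,0.04,0.42],[0,0.06,4,0.04,0.42],[0,0.06,4,0.04,0.42]]}}}

```text
t: 1.73
eef_pos: [511.4, -144.9, 135.7]
tcp_rot: [-3.141, 0.009, -0.278]
ft_force: [-0.0, 0.1, -0.4]
opening: 0.422
grip_force: 0.0
```

```bash
python3 -c "
from h import *
box()"
```

```text
box frame [-61.7  -4.5] 135.7 F [-0.   0.1 -0.4] yaw -0.278 t 1.73
```

Call:
{"op": "move_tool", "data": {"offsets": {"ticks": [[-0.6,0,0,0,0.42],[-1.12,0,0,0,0.42],[-1.6,0,0,0,0.42],[-2,0,0,0,0.42],[-2.32,0,0,0,0.42]]}}}

```text
t: 2.15
eef_pos: [458.3, -129.6, 141.9]
tcp_rot: [3.141, -0.002, -0.278]
ft_force: [2.3, -0.7, 1.3]
opening: 0.419
grip_force: 0.7
```

```bash
python3 -c "
from h import *
box()"
```

```text
box frame [-116.9   -4.1] 141.9 F [ 2.4 -0.   1.3] yaw -0.278 t 2.15
```

Call:
{"op": "move_tool", "data": {"offsets": {"ticks": [[-0.32,0,0,0,0.42],[-0.64,0,0.16,0,0.42],[-0.8,0,0.4,0,0.42],[-0.88,0,0.72,0,0.42],[-0.88,0,1.04,0,0.42]]}}}

```text
t: 2.57
eef_pos: [436.6, -122.7, 113.7]
tcp_rot: [-3.142, 0.001, -0.277]
ft_force: [-1.3, 0.1, 2.6]
opening: 0.421
grip_force: 1.4
```

```bash
python3 -c "
from h import *
box(); p,d=env.read_camera('scene'); cv2.imwrite('pics/s2.png',cv2.resize(p[90:260,150:350],None,fx=3,fy=3)[:,:,::-1])"
```

```text
box frame [-139.7   -3.3] 113.7 F [-1.3 -0.3  2.6] yaw -0.277 t 2.57
```

View pics/s2.png

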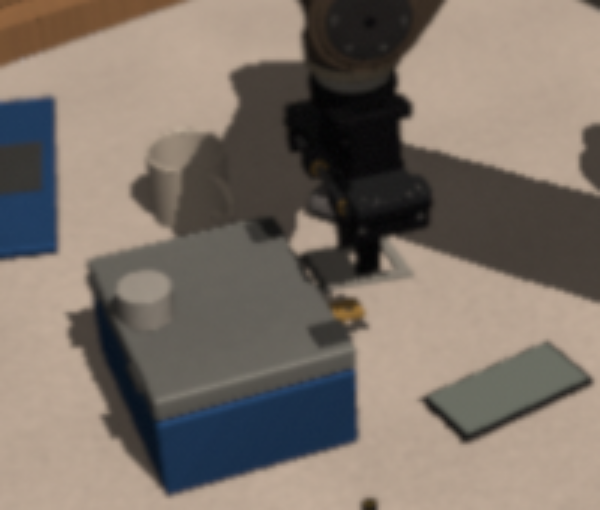

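The picture shows the hasp about level at (360,270), with both fingers on its rails. Next I push it down and then in against the front.

Call:
{"op": "move_tool", "data": {"offsets": {"ticks": [[0.08,0,0.32,0,0.42],[0.16,0,0.64,0,0.42],[0.32,0,0.96,0,0.42],[0.52,0,1.2,0,0.42],[0.64,0,1.36,0,0.42]]}}}

```text
t: 3.03
eef_pos: [453.4, -127.6, 79.6]
tcp_rot: [-3.142, 0.001, -0.277]
ft_force: [-1.6, 0.2, 2.0]
opening: 0.419
grip_force: 1.1
```

```bash
python3 -c "
from h import *
box()"
```

```text
box frame [-122.2   -3.5] 79.6 F [-1.6 -0.2  2. ] yaw -0.277 t 3.03
```

Call:
{"op": "move_tool", "data": {"offsets": {"ticks": [[0.16,0,0,0,0.42],[0.32,0,0,0,0.42],[0.48,0,0,0,0.42],[0.56,0,0,0,0.42],[0.56,0,0,0,0.42]]}}}

```text
t: 3.45
eef_pos: [460.9, -129.5, 80.0]
tcp_rot: [-3.141, 0.013, -0.276]
ft_force: [-28.5, 2.1, 9.7]
opening: 0.42
grip_force: 13.8
```

```bash
python3 -c "
from h import *
box()"
```

```text
box frame [-114.5   -3.3] 80.0 F [-28.   -5.7   9.7] yaw -0.276 t 3.45
```

Call:
{"op": "move_tool", "data": {"offsets": {"ticks": [[0,0,0,0,0.42],[0,0,0,0,0.42],[0,0,0,0,0.42],[0,0,0,0,0.42]]}}}

```text
t: 3.78
eef_pos: [460.9, -129.5, 80.0]
tcp_rot: [-3.141, 0.013, -0.276]
ft_force: [-27.8, 2.4, 8.7]
opening: 0.422
grip_force: 13.5
```

Call:
{"op": "move_tool", "data": {"offsets": {"ticks": [[-1,0,0,0,0.42],[-2,0,-0.8,0,0.42],[-3,0,-2.4,0,0.42],[-3.4,0,-4,0,0.42],[-3.4,0,-4,0,0.42]]}}}

```text
t: 4.2
eef_pos: [385.0, -108.2, 185.9]
tcp_rot: [3.14, -0.008, -0.277]
ft_force: [0.9, -0.4, 1.3]
opening: 0.423
grip_force: 0.0
```

Call:
{"op": "move_tool", "data": {"offsets": {"ticks": [[0,0,0,0,0.42],[0,0,0,0,0.42]]}}}

```text
t: 4.37
eef_pos: [385.2, -108.2, 181.0]
tcp_rot: [3.141, -0.003, -0.277]
ft_force: [-0.7, -0.1, -0.4]
opening: 0.422
grip_force: 0.0
```

```bash
python3 -c "
from h import *
box()
i=env.camera_info('wrist'); p,d=env.read_camera('wrist'); cv2.imwrite('pics/w2.png',p[:,:,::-1]); np.save('w2.npy',d);np.save('w2p.npy',p)
import pickle; pickle.dump(i,open('w2i','wb'))"
```

```text
box frame [-193.1   -3.3] 181.0 F [-0.7 -0.3 -0.4] yaw -0.277 t 4.37
```

View pics/w2.png

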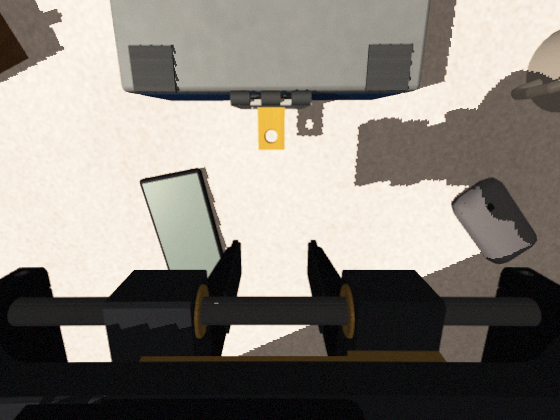

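The hasp is closed; the staple is at (271,128) with its hole at (271,136).

```bash
python3 -c "
from h import *
import pickle
i=pickle.load(open('w2i','rb'));p=np.load('w2p.npy');P=cloud(i,np.load('w2.npy'))
hsv=cv2.cvtColor(p,cv2.COLOR_RGB2HSV); m=((hsv[...,1]>140)&(hsv[...,0]>12)&(hsv[...,0]<35)).astype(np.uint8); m[:95]=0;m[160:]=0;m[:,:250]=0;m[:,295:]=0
cs,h=cv2.findContours(m,cv2.RETR_CCOMP,cv2.CHAIN_APPROX_NONE)
for c,hh in zip(cs,h[0]):
    if len(c)<8: continue
    (x,y),r=cv2.minEnclosingCircle(c); q=onplane(i,[[x,y]],65)[0]; print('hole' if hh[3]>=0 else 'outer',x,y,r,q.round(1),(Rb.T@(q[:2]-b0)).round(1))
    if hh[3]<0:
        w=onplane(i,c.reshape(-1,2),65)[:,:2]; print(cv2.minAreaRect(w.astype(np.float32)))
print('staple z',np.nanmedian(P[...,2][m>0]))
# knuckle and lid front corners
w=onplane(i,[[126,92],[424,90]],110)[:,:2]; print(w,(w-b0)@Rb)
w=onplane(i,[[231,98],[312,97]],112)[:,:2]; print('knuckles',(w-b0)@Rb)
"
```

```text
outer 271.0 127.19512176513672 24.017654418945312 [ 454.8 -126.5   65. ] [-121.2   -2.1]
((454.1928405761719, -126.37801361083984), (23.067546844482422, 35.54823684692383), 74.0340576171875)
hole 271.0 135.53334045410156 7.533426284790039 [ 447.8 -124.5   65. ] [-128.5   -2.1]
staple z 65.6727065149484
[[ 508.47445386  -32.01275521]
 [ 449.82328398 -241.93398168]] [[ -95.05830327  103.42295538]
 [ -94.71652293 -114.53750947]]
knuckles [[-99.42970853  26.57770641]
 [-99.01510794 -32.68410956]]
```

To row units: -5 mm is -0.2, 5 mm is 0.2.

Call:
{"op": "move_tool", "data": {"offsets": {"ticks": [[0.08,1.64,-0.2,0,0.42],[0.12,3.28,-0.4,0,0.42],[0.2,4.92,-0.4,0,0.42],[0.24,6.56,-0.4,0,0.42],[0.32,8,-0.4,0,0.42]]}}}

```text
t: 4.83
eef_pos: [336.7, -304.8, 189.1]
tcp_rot: [-3.14, 0.002, -0.277]
ft_force: [1.0, 0.3, -0.2]
opening: 0.421
grip_force: 0.0
```

```bash
python3 -c "
from h import *
to([486,217,190])"
```

```text
t 4.83 eef [ 336.7 -304.8  189.1] rot [-3.14e+00  2.00e-03 -2.77e-01] d [ 7.000e-01 -5.427e+02 -3.000e-01] turn -0.003 F [ 1.   0.3 -0.2]
```

Call:
{"op": "move_tool", "data": {"offsets": {"ticks": [[0,-1.6,0,0,0.42],[0,-3.2,0,0,0.42],[0,-4.8,0,0,0.42],[0,-6.4,0,0,0.42],[0,-8,0,0,0.42]]}, "quiet": true}}

```text
ok
```

Call:
{"op": "move_tool", "data": {"offsets": {"ticks": [[0,-1.6,0,0,0.42],[0,-3.2,0,0,0.42],[0,-4.8,0,0,0.42],[0,-6.4,0,0,0.42],[0,-8,0,0,0.42]]}, "quiet": true}}

```text
ok
```

Call:
{"op": "move_tool", "data": {"offsets": {"ticks": [[0,-1.6,0,0,0.42],[0,-3.2,0,0,0.42],[0,-4.8,0,0,0.42],[0,-5.72,0,0,0.42],[0,-5.72,0,0,0.42]]}, "quiet": true}}

```text
ok
```

Call:
{"op": "move_tool", "data": {"offsets": {"ticks": [[0,0,0,0,0.42],[0,0,0,0,0.42],[0,0,0,0,0.42]]}}}

```text
t: 6.33
eef_pos: [485.9, 218.8, 189.8]
tcp_rot: [3.141, 0.001, -0.278]
ft_force: [-0.2, 0.4, 0.2]
opening: 0.419
grip_force: 0.0
```

```bash
python3 -c "
from h import *
i=env.camera_info('wrist'); p,d=env.read_camera('wrist'); cv2.imwrite('pics/w3.png',p[:,:,::-1])
P=cloud(i,d)
hsv=cv2.cvtColor(p,cv2.COLOR_RGB2HSV); m=((hsv[...,1]>170)&((hsv[...,0]<6)|(hsv[...,0]>172))&(hsv[...,2]>60)&(abs(P[...,2]-102)<5)).astype(np.uint8)
n,l,st,c=cv2.connectedComponentsWithStats(m); k=1+np.argmax(st[1:,4]); 
q=onplane(i,[c[k]],102)[0]; print(st[k],c[k],q,np.nanmedian(P[l==k],0)); to([q[0],q[1],140])"
```

```text
[268  37  20  24 368] [277.32608696  48.28532609] [609.40054457 179.56047819 102.        ] [609.20845731 179.53701122 102.43501468]
t 6.38 eef [486.  218.7 190.1] rot [ 3.141e+00  1.000e-03 -2.780e-01] d [129.4   3.7  50. ] turn -0.004 F [-1.1 -0.  -0.3]
```

View pics/w3.png

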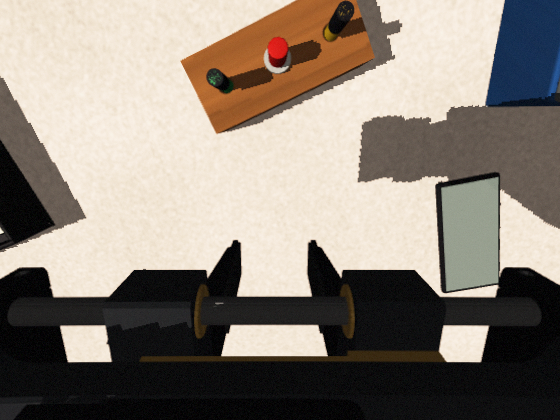

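The picture shows the red handle at (277,47), the marker at (217,78) and the highlighter at (342,15). The fingers fit between the pens.

To row units: 130 mm is 5.2, 20 mm is 0.8.

Call:
{"op": "move_tool", "data": {"offsets": {"ticks": [[1.6,0.04,0,0,0.42],[3.2,0.08,0,0,0.42],[4.6,0.12,0.8,0,0.42],[5.2,0.148,1.6,0,0.42],[5.2,0.148,1.6,0,0.42]]}, "quiet": true}}

```text
ok
```

Call:
{"op": "move_tool", "data": {"offsets": {"ticks": [[0,0,0.6,0,0.42],[0,0,1.6,0,0.42],[0,0,2.6,0,0.42],[0,0,3.12,0,0.42],[0,0,3.12,0,0.42]]}}}

```text
t: 7.22
eef_pos: [608.2, 179.9, 70.5]
tcp_rot: [3.14, 0.004, -0.278]
ft_force: [0.2, -0.1, -0.6]
opening: 0.42
grip_force: 0.0
```

Call:
{"op": "move_tool", "data": {"offsets": {"ticks": [[0,0,0,0,0.3],[0,0,0,0,0.1],[0,0,0,0,0.1],[0,0,0,0,0.1],[0,0,0,0,0.1]]}}}

```text
t: 7.63
eef_pos: [610.5, 180.7, 73.7]
tcp_rot: [-3.141, -0.002, -0.277]
ft_force: [-0.8, -0.7, 5.4]
opening: 0.157
grip_force: 30.0
```

```bash
python3 -c "
from h import *
to([610.4,179.3,72])"
```

```text
t 7.63 eef [610.5 180.7  73.7] rot [-3.141e+00 -2.000e-03 -2.770e-01] d [0.3 1.3 1.7] turn -0.003 F [-0.8 -0.7  5.4]
```

To row units: -120 mm is -4.8, -85 mm is -3.4.

Call:
{"op": "move_tool", "data": {"offsets": {"ticks": [[0,0,-0.8,0,0.1],[0,0,-2,0,0.1],[0,0,-3.4,0,0.1],[0,0,-4.6,0,0.1],[0,0,-4.8,0,0.1]]}}}

```text
t: 8.05
eef_pos: [611.8, 181.0, 198.4]
tcp_rot: [-3.138, -0.007, -0.277]
ft_force: [0.3, 0.5, -0.4]
opening: 0.16
grip_force: 30.0
```

```bash
python3 -c "
from h import *
to([447.8,-124.5,150])"
```

```text
t 8.05 eef [611.8 181.  198.4] rot [-3.138 -0.007 -0.277] d [-74.5 338.9  46.7] turn -0.003 F [ 0.3  0.5 -0.4]
```

To row units: 180 mm is 7.2, 144 mm is 5.76.

Call:
{"op": "move_tool", "data": {"offsets": {"ticks": [[-0.32,1.44,0,0,0.1],[-0.64,2.88,0,0,0.1],[-0.96,4.32,0,0,0.1],[-1.28,5.76,0,0,0.1],[-1.6,7.2,0,0,0.1]]}, "quiet": true}}

```text
ok
```

Call:
{"op": "move_tool", "data": {"offsets": {"ticks": [[-0.32,1.44,0,0,0.1],[-0.64,2.88,0,0,0.1],[-0.96,4.32,0,0,0.1],[-1.28,5.76,0.4,0,0.1],[-1.36,6.36,1,0,0.1]]}, "quiet": true}}

```text
ok
```

Call:
{"op": "move_tool", "data": {"offsets": {"ticks": [[0,0,0,0,0.1],[0,0,0.4,0,0.1],[0,0,0.6,0,0.1],[0,0,0.6,0,0.1],[0,0,0.6,0,0.1]]}}}

```text
t: 9.3
eef_pos: [446.4, -124.5, 152.8]
tcp_rot: [-3.142, 0.0, -0.276]
ft_force: [-0.9, 0.2, -1.0]
opening: 0.162
grip_force: 30.0
```

```bash
python3 -c "
from h import *
i=env.camera_info('wrist'); p,d=env.read_camera('wrist'); cv2.imwrite('pics/w4.png',cv2.resize(p[130:330,180:380],None,fx=3,fy=3)[:,:,::-1]); np.save('w4p.npy',p); np.save('w4.npy',d)
to([447.8,-124.5,150]); print('hole px',proj(i,[[447.8,-124.5,65]]))
s=env.state()['eef_pos']; print('pin tip px',proj(i,[s-[0,0,62],s-[0,0,17]]))"
```

```text
t 9.35 eef [ 446.5 -124.6  153. ] rot [ 3.142 -0.    -0.276] d [ 1.2 -0.5  3. ] turn -0.002 F [-0.5 -1.  -1.2]
hole px [[272.26447059 211.19638887]]
pin tip px [[272.70499517 221.98195926]
 [272.42764351 243.9882207 ]]
```

View pics/w4.png

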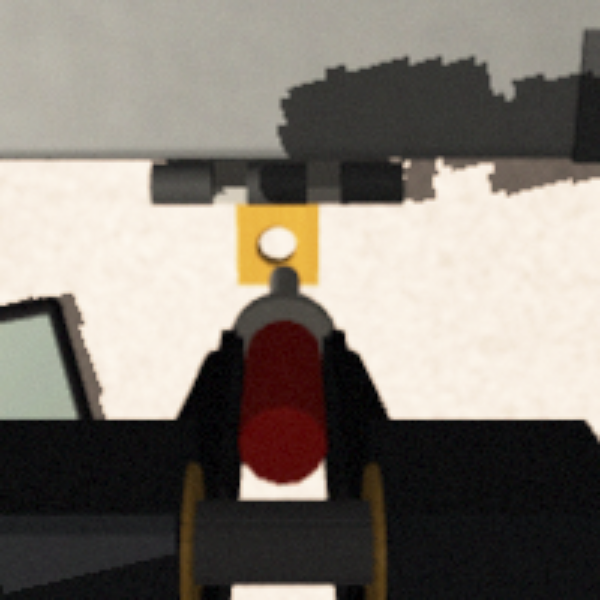

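The crop shows the pin tip at crop (285,268), directly above and in front of the hole at (277,243). The pin sits about 2.9 mm to the right of the hole, so I'll shift it, lower it and look again.

To row units: -2.9 mm is -0.116, 1.2 mm is 0.048.

Call:
{"op": "move_tool", "data": {"offsets": {"ticks": [[0.04,-0.116,0.2,0,0.1],[0.048,-0.116,0.48,0,0.1],[0.048,-0.116,0.76,0,0.1],[0.048,-0.116,0.76,0,0.1],[0.048,-0.116,0.76,0,0.1]]}}}

```text
t: 9.77
eef_pos: [447.9, -122.6, 133.1]
tcp_rot: [-3.141, 0.001, -0.277]
ft_force: [-0.2, 0.5, -0.6]
opening: 0.164
grip_force: 30.0
```

```bash
python3 -c "
from h import *
i=env.camera_info('wrist'); p,d=env.read_camera('wrist'); cv2.imwrite('pics/w5.png',cv2.resize(p[170:290,220:330],None,fx=5,fy=5,interpolation=2)[:,:,::-1])
s=env.state()['eef_pos']; print(s,'tip',proj(i,[s-[0,0,62]]),'hole',proj(i,[[447.8,-124.5,65]]),'top',proj(i,[s+[0,0,30]]))"
```

```text
[ 448.03132233 -122.71442662  133.39164384] tip [[272.73039333 221.88534261]] hole [[274.94500759 219.05453942]] top [[272.00250072 279.967545  ]]
```

View pics/w5.png

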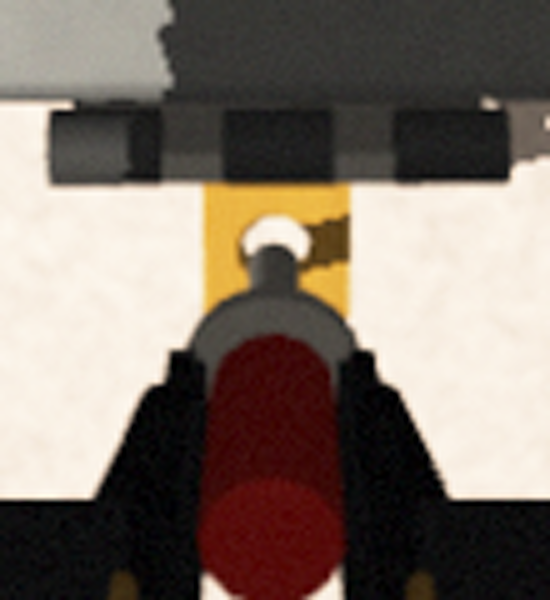

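The tip (273,243 in the crop) lines up with the hole (276,243). I'll lower it gently.

To row units: 12 mm is 0.48, 9 mm is 0.36.

Call:
{"op": "move_tool", "data": {"offsets": {"ticks": [[0,0.016,0.12,0,0.1],[0,0.016,0.24,0,0.1],[0,0.016,0.36,0,0.1],[0,0.016,0.48,0,0.1],[0,0.016,0.48,0,0.1]]}}}

```text
t: 10.23
eef_pos: [447.8, -123.1, 121.1]
tcp_rot: [-3.142, 0.001, -0.277]
ft_force: [0.6, 0.1, -0.7]
opening: 0.16
grip_force: 30.0
```

Call:
{"op": "move_tool", "data": {"offsets": {"ticks": [[0,0,0.08,0,0.1],[0,0,0.16,0,0.1],[0,0,0.24,0,0.1],[0,0,0.24,0,0.1]]}}}

```text
t: 10.57
eef_pos: [447.9, -123.1, 115.3]
tcp_rot: [3.142, 0.0, -0.277]
ft_force: [0.1, 0.2, -0.5]
opening: 0.163
grip_force: 30.0
```

It's through the hole with no force. Carry on down until the collar seats.

Call:
{"op": "move_tool", "data": {"offsets": {"ticks": [[0,0,0.24,0,0.1],[0,0,0.48,0,0.1],[0,0,0.72,0,0.1],[0,0,0.96,0,0.1],[0,0,1.08,0,0.1]]}}}

```text
t: 10.98
eef_pos: [447.7, -123.0, 87.6]
tcp_rot: [-3.142, 0.001, -0.277]
ft_force: [-0.4, 0.6, -1.5]
opening: 0.162
grip_force: 30.0
```

Call:
{"op": "move_tool", "data": {"offsets": {"ticks": [[0,0,0.04,0,0.1],[0,0,0.08,0,0.1],[0,0,0.12,0,0.1],[0,0,0.16,0,0.1],[0,0,0.2,0,0.1]]}}}

```text
t: 11.4
eef_pos: [448.1, -123.2, 83.7]
tcp_rot: [3.141, -0.0, -0.277]
ft_force: [0.8, 0.1, -1.3]
opening: 0.161
grip_force: 30.0
```

Call:
{"op": "move_tool", "data": {"offsets": {"ticks": [[0,0,0,0,0.1],[0,0,0,0,0.1]]}}}

```text
t: 11.57
eef_pos: [448.0, -123.1, 83.7]
tcp_rot: [3.141, -0.0, -0.277]
ft_force: [-0.2, -0.2, -0.7]
opening: 0.163
grip_force: 30.0
```

Call:
{"op": "move_tool", "data": {"offsets": {"ticks": [[0,0,0.028,0,0.1],[0,0,0.056,0,0.1],[0,0,0.056,0,0.1]]}}}

```text
t: 11.82
eef_pos: [448.2, -123.2, 83.3]
tcp_rot: [3.141, -0.001, -0.277]
ft_force: [-4.7, 0.8, 18.4]
opening: 0.163
grip_force: 30.0
```

Call:
{"op": "move_tool", "data": {"offsets": {"ticks": [[0,0,0,0,0.25],[0,0,0,0,0.4],[0,0,0,0,0.4],[0,0,0,0,0.4],[0,0,0,0,0.4]]}}}

```text
t: 12.23
eef_pos: [448.0, -123.1, 82.1]
tcp_rot: [3.142, 0.0, -0.277]
ft_force: [-0.0, -0.1, 0.6]
opening: 0.393
grip_force: 0.0
```

Call:
{"op": "move_tool", "data": {"offsets": {"ticks": [[0,0,-0.8,0,0.42],[0,0,-2,0,0.42],[0,0,-3.4,0,0.42],[-1.2,0,-4,0,0.42],[-2.6,0,-4,0,0.42]]}}}

```text
t: 12.65
eef_pos: [386.9, -106.0, 184.7]
tcp_rot: [3.141, -0.006, -0.277]
ft_force: [-0.1, -0.4, -0.7]
opening: 0.418
grip_force: 0.0
```

Call:
{"op": "move_tool", "data": {"offsets": {"ticks": [[-0.6,0,0,0,0.42],[-0.6,0,0,0,0.42],[-0.6,0,0,0,0.42]]}}}

```text
t: 12.9
eef_pos: [371.3, -101.4, 182.6]
tcp_rot: [3.141, -0.001, -0.278]
ft_force: [1.2, -0.9, 0.1]
opening: 0.418
grip_force: 0.0
```

```bash
python3 -c "
from h import *
i=env.camera_info('wrist'); p,d=env.read_camera('wrist'); cv2.imwrite('pics/w6.png',cv2.resize(p[50:250,180:380],None,fx=3,fy=3,interpolation=2)[:,:,::-1])
P=cloud(i,d); hsv=cv2.cvtColor(p,cv2.COLOR_RGB2HSV); m=((hsv[...,1]>170)&((hsv[...,0]<6)|(hsv[...,0]>172))&(hsv[...,2]>40)); print('handle top z',np.nanpercentile(P[m][:,2],[50,95]))"
```

```text
handle top z [112.6429866  113.71107127]
```

View pics/w6.png

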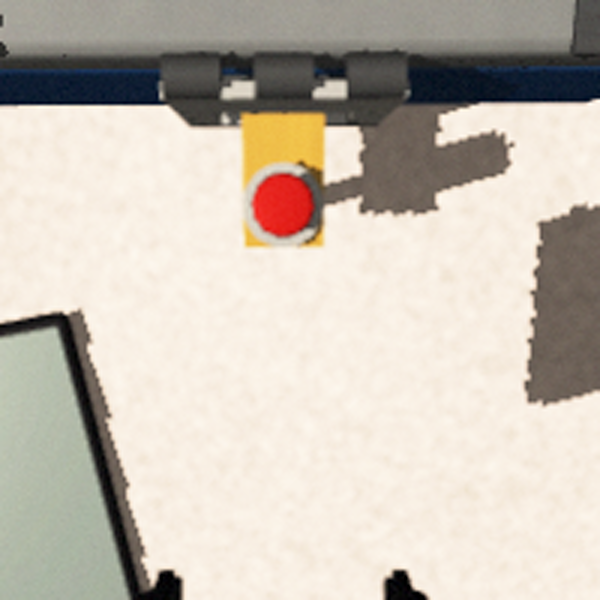

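The pin is seated at (283,205) in the crop, with its handle top at 112.6 mm. The strap shows below the knuckles, so I'll check the hasp angle from depth.

```bash
python3 -c "
from h import *
i=env.camera_info('wrist'); p,d=env.read_camera('wrist'); P=cloud(i,d)
for c in (245,250,255,295,300,305):
  for r in range(66,94,3):
    q=P[r,c]; b=Rb.T@(q[:2]-b0); print(c,r,b.round(1),q[2].round(1),p[r,c])
" | awk '{print}' | head -60; python3 -c "
from h import *
i=env.camera_info('wrist');box()
for x,z in((-99.5,112),(-99.5,30),(-90,0),(-90,110)):print(x,z,proj(i,[b2w(x-4.5,-22,z)]))"
```

```text
245 66 [-92.3  18.7] 110.4 [132 129 123]
245 69 [-94.8  18.4] 114.3 [57 58 53]
245 72 [-97.2  18.2] 117.4 [71 69 66]
245 75 [-99.1  18.3] 116.9 [86 82 77]
245 78 [-101.1   18.3] 117.8 [74 72 67]
245 81 [-103.    18.4] 117.3 [58 59 56]
245 84 [-103.9   19.4] 107.1 [57 56 51]
245 87 [-103.9   21.4] 84.9 [65 62 56]
245 90 [-104.    23.7] 58.9 [61 59 55]
245 93 [-102.    28.8] 0.9 [234 219 201]
250 66 [-92.4  15. ] 111.0 [132 130 121]
250 69 [-95.   14.8] 115.4 [53 50 49]
250 72 [-97.   14.8] 115.8 [73 70 67]
250 75 [-99.2  14.7] 118.2 [84 83 76]
250 78 [-101.3   14.7] 118.8 [73 70 68]
250 81 [-102.9   14.9] 116.3 [63 60 57]
250 84 [-104.1   15.6] 108.0 [61 56 53]
250 87 [-104.    17.3] 85.5 [66 64 58]
250 90 [-103.8   19.4] 56.8 [67 66 59]
250 93 [-102.    23.5] 0.8 [228 210 194]
255 66 [-92.3  11.5] 110.4 [134 133 124]
255 69 [-93.9  11.7] 107.6 [58 59 55]
255 72 [-94.6  12.3] 97.7 [31 34 32]
255 75 [-94.4  13.3] 79.8 [28 44 63]
255 78 [-100.5   11.6] 112.4 [88 85 82]
255 81 [-102.5   11.6] 112.6 [219 212 197]
255 84 [-103.9   12. ] 106.8 [110 109  98]
255 87 [-104.    13.3] 84.8 [67 6
[... 793 characters left out ...]
[63 62 57]
300 90 [-103.9  -25.6] 55.2 [67 63 60]
300 93 [-102.3  -30. ] 1.0 [94 85 77]
305 66 [-92.3 -24.7] 109.1 [134 135 127]
305 69 [-95.2 -24.1] 115.9 [52 49 46]
305 72 [-97.3 -24.1] 116.6 [70 69 66]
305 75 [-99.4 -24. ] 118.2 [80 78 72]
305 78 [-101.2  -24.1] 117.1 [76 75 71]
305 81 [-102.9  -24.5] 113.9 [57 59 56]
305 84 [-104.   -25.3] 105.5 [62 55 52]
305 87 [-104.   -27.5] 82.9 [64 61 54]
305 90 [-103.9  -30.1] 55.5 [67 63 60]
305 93 [-102.3  -35.3] 1.1 [98 88 77]
box frame [-207.4   -0.5] 182.3 F [-0.3  0.2 -0.1] yaw -0.277 t 13.0
-99.5 112 [[301.36374273  83.25330629]]
-99.5 30 [[294.23148705  92.60764574]]
-90 0 [[292.58465697  85.38357795]]
-90 110 [[301.41206482  69.35963087]]
```

The strap face stays at x ≈ -104 from z = 108 down to 56, so the hasp is vertical and flat. I'm handing the job in.

```bash
python3 -c "
from cell import env
print(env.job_done())"
```

```text
the job is handed in; nothing more can be done
None
```

The strongbox is secured: the hasp lies flat on the box front and the pin is down through the staple, its collar resting on it, with the gripper clear. The job is handed in, but no verdict came back.

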